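# Lever open the scrap box

### The job

Open the heavy steel flap of the scrap box with its lever. With the fingertips push the lever's black paddle end toward the box until the lever is fully home, its steel toe under the lip of the flap; then press the paddle all the way down onto its stop block and finish while still holding it down, so that the flap stays raised. Do not lift the lever off its stand, do not touch the box, the flap or the stand, and leave the things lying around where they are.

Things in the scene. Friction and masses are not known exactly. Their poses are not given: they have to be found in the camera images.
- scrap_box: Fixed grey steel box with a lever stand in front of it, on a dark base plate. Origin: on the bench, straight under the fulcrum roller. Its +y axis runs from the paddle side to the box, z is up. The box spans x -60 to 60 mm, y 90 to 155 mm, z 0 to 78 mm; its flap lies on top. The stand: a steel roller (fulcrum) along x with its top at y 0, z 68 mm, between two cheeks (y -25 to 10 mm, up to z 87 mm); a toe guide between y 22 and 88 mm, with a ledge at z 52 mm.
- flap (a joint): Angle of the heavy steel flap (134 x 87 x 10 mm, 0.85 kg) about the hinge along the far top edge of the box (scrap_box y 150, z 78 mm): 0 lying shut, grows as the lip rises; about 0.29 rad when the lever is home and pressed down on its stop block. It falls shut by its own weight.
- lip (a point): Middle of the lower edge of the flap's lip, which overhangs the box front toward the lever; at scrap_box (0, 66, 78) mm when shut. The toe must go under it; 4 mm of clearance over the toe.
- lever: Loose see-saw lever, 223 mm long, 0.28 kg, lying level along scrap_box y on the roller and the toe ledge, heavier at the toe. Origin: on the underside of the flat aluminium bar (20 mm wide, 6 mm thick); its +y points to the toe. Home, the origin lies over the roller, at scrap_box (0, 0, 68) mm; it starts 20 to 34 mm short of that (toward -y). A cross pin meets the cheeks when the lever is home, so it goes no farther. It slides with a few N; nothing holds it but friction.
- toe_tip (a point): Middle of the upper front end of the lever's steel toe block (34 x 34 x 22 mm); at scrap_box y 83 mm when home.
- paddle_top (a point): Centre of the upper face of the black paddle at the lever's long end (36 wide, 40 long, 10 mm thick), 120 mm from the lever origin; z 78 mm when level, about 40 mm when down on the stop block. Pressing takes about 4 N until the stop block is met. As it goes down it swings about the roller, by about 20 degrees in all, and so comes about 7 mm nearer to the box.
- paddle_end (a point): Centre of the end face of the paddle, the face that looks away from the box, 140 mm from the lever origin; z 73 mm when level. Push here toward scrap_box +y.
- stop_top (a point): Middle of the rubber-topped stop block under the paddle, at scrap_box (0, -118, 26) mm.
- solder_spool: Bystander: spool of solder wire, 42 mm across, 28 mm high, beside the lever. Origin under its centre.
- steel_block: Bystander: square polished steel block 62 x 62 x 19 mm. Origin under its centre.
- eraser: Bystander: grey rubber block 22 x 46 x 14 mm. Origin under its centre.
- caliper: Bystander: vernier caliper lying flat, 49 x 200 x 10 mm. Origin under its centre.
- pen: Bystander: black marker pen 9 x 100 x 9 mm. Origin under its centre.
- graver0: Bystander: engraving tool (graver) with a wooden mushroom handle, 17 x 130 x 17 mm. Origin under its centre.
Mind the look-alikes: they are no part of the job. There is more than one size of the lever; the job needs the larger.

How it is judged:
By the outcome, as a careful person would: the job done as asked, in the order asked, and still so for the second after the job is handed in, while the arm keeps its last pose, push and grip.
It also fails if it takes over 45 s, if anything falls off the work surface, if the arm or the gripper's body presses on something with over 40 N, if the wrist force passes 120 N, or if a joint passes its speed limit or range.

### The arm

A 6-joint arm with a two-finger parallel gripper is mounted at the origin on a cart in front of the work surface, level with it; the furniture and walls round the work are solid. World frame = base frame: x ahead of the robot, y to its left, z up, the work surface at z = 0. Lengths are in m, angles in rad, forces in N, time in s.
With the tool pointing down it reaches from about 0.35 to 0.775 m from the base axis. Payload 5.5 kg.
Tool frame: the origin (TCP) lies at the very end of the fingers, on their centre line; the grasp point (between the pads) lies env.hold_point_z behind it (env.hold_point_z is the distance from the TCP to the grasp point, in m); z points along the fingers, y is the line along which they close (so a half turn about z gives the same grasp; the last joint's range is limited). The gripper opens to 85 mm and grips with 20 to 120 N. Pads are 22 mm wide; open, the fingers measure 114 mm over their backs; the gripper's body (76 mm by 85 mm) begins 54 mm behind the grasp point. The pads swing forward as they close: fully open they stand 13 mm farther back than shut.
Start: joints at [-1.401, 0.313, 0.046, 1.304, 0, 1.431], TCP at [0.175, -0.548, 0.231] pointing down, gripper open.
Joint ranges: [-2.76, 2.76], [-0.86, 1.69], [-1.03, 1.26], [-2.2, 2.34], [-1.47, 1.5], [-3.14, 3.14]. Speed limits (rad/s): [2.57, 2.57, 3.14, 3.14, 3.14, 3.14].

### API

Orientations are given as a unit quaternion [w, x, y, z].
In Python, from workcell import env gives the robot as it stands.
- The arm moves only by the tool carry_out, never from a script. Its argument "steps" is a list of rows, each a list of 3 entries, a list of its own where there are three numbers: the turn, a rotation vector about the tool's x, y, z in degrees, then the shift along the tool's x, y, z in cm, then the closure in counts, from 0 (fully open) to 255 (shut). A call has exactly 8 rows; each row is the pose to reach, as a shift and turn from the pose commanded when the call began, along the tool's axes at that moment; what a row does not reach only later rows make up. A row lasts 1/8 s, in which the tool goes at most 62.5 mm and 10.7 degrees, less where a joint would pass 70% of its speed; a pose out of reach is approached as far as the arm can. A call with a gripper value outside its range is refused whole. The fingers move at their own pace and stop on an object; "force" is the grip in N (left out, the last holds). Time passes only in rows, so rows that repeat a pose let the fingers close, or fill a call up. It gives the time, the measured TCP pose, the force, the opening and the grip force at its end, in the units of the state.
- env.get_state(): the state, without advancing time (a new reading comes with each control period).
- env.read_camera(name): name is "scene" or "top" or "wrist"; returns (picture, depth): 480x640x3 uint8, red, green, blue; 480x640 float32, m along the optical axis (not along the pixel's ray), 0 where there is no reading.
- env.get_calibration(name): a dict with "fx", "fy", "cx", "cy" (pixels), "origin" and "orientation" of the camera in the world. Camera axes: x right, y up, looking along -z (the intrinsics and any distortion apply to the point x, -y, -z); pixel columns grow to the right and rows downward; lengths in m; the calibration is good to about 2 mm. A picture is of the moment at which its call begins: read the wrist's pose just before it. get_calibration takes no time and is no camera call; for the wrist camera it gives the pose at the moment of the call.
- env.hand_in(): hands the job in; it is judged then, once.
The state is a dict: "clock": time; "joint_pos": joint angles; "qvel": joint speeds; "tau": joint torques, N m; "tcp_pos": TCP position; "orientation": TCP orientation; "wrist_force": force on the tool from outside, world axes, zero at the start; "ft_torque": the same for the moment, N m; "finger_gap": finger opening in m; "grip_force": force on a finger pad.
Only numpy, scipy, OpenCV 4.12 (cv2) and the standard library are available. Lean on these libraries where they do the work, as an engineer would, in place of code of your own. Each camera call takes 0.05 s, during which the arm holds its last target. There are 200 camera calls.

## Working session

There is one attempt and no reset: what is moved stays moved. The work goes in short steps, Python scripts to look and compute and a tool call to move; the robot and the scene stay as the last step left them, time stands still between calls to the robot, and variables do not carry over. Pictures are saved under pics/ and viewed, at most 10 in all, crops included, and the job is handed in when it is done.

Besides the shell and the picture viewer there is one more tool, called as name(argument=value, ...), one argument or row to a line, values as JSON. carry_out: Moves the arm, as the interface text tells. Its arguments: {"type":"object","properties":{"steps":{"type":"array","items":{"type":"array"}},"force":{"type":"number"}},"required":["steps"]}

```bash
mkdir -p pics; cat > h.py <<'E'
import numpy as np, cv2
from scipy.spatial.transform import Rotation as R
from workcell import env
def q2R(q): return R.from_quat([q[1],q[2],q[3],q[0]]).as_matrix()
def cloud(d,c):
    v,u=np.mgrid[0:480,0:640]
    p=np.stack([(u-c['cx'])/c['fx']*d,-(v-c['cy'])/c['fy']*d,-d],-1)
    return p@q2R(c['orientation']).T+np.array(c['origin'])
def look(n,save):
    c=env.get_calibration(n); im,d=env.read_camera(n)
    cv2.imwrite(f'pics/{save}.png',im[:,:,::-1]); P=cloud(d,c); P[d==0]=np.nan
    np.savez(f'pics/{save}.npz',im=im,P=P); return c,im,d,P
E
python3 - <<'E'
from h import *
for n in('top','scene'):
    c,im,d,P=look(n,n); print(n,c,np.nanmin(P,(0,1)),np.nanmax(P,(0,1)))
print(env.get_state(),env.hold_point_z)
E
```

```text
top {'fx': 462.7443645171973, 'fy': 462.7443645171973, 'cx': 315.27890319445464, 'cy': 234.12806074774815, 'origin': array([ 0.48591104, -0.01454088,  1.05625406]), 'orientation': array([-0.70343491, -0.02598147,  0.00212003,  0.71028149])} [-0.41860231 -1.21366256 -0.81923987] [0.9868189  1.34409561 0.60472983]
scene {'fx': 529.5570855545844, 'fy': 529.5570855545844, 'cx': 316.3983716568462, 'cy': 234.35722018222106, 'origin': array([0.04311867, 0.83918485, 0.57806456]), 'orientation': array([-0.21918609, -0.13227448,  0.51013161,  0.82111306])} [-0.26751427 -2.2882888  -0.81436587] [2.94613425 0.64046748 0.54507179]
{'clock': 0.1, 'joint_pos': array([-1.40058156e+00,  3.13950093e-01,  4.50917175e-02,  1.30359317e+00,
       -2.26533232e-06,  1.43118762e+00]), 'qvel': array([ 0.00199261, -0.00011557,  0.0025583 ,  0.00231659,  0.0003017 ,
       -0.00015476]), 'tau': array([ 2.09532081e-03, -4.81725633e+01,  2.99243581e+01,  1.27269980e-02,
       -1.63581121e-04,  6.86726580e-06]), 'tcp_pos': array([ 0.17522002, -0.54717693,  0.23048357]), 'orientation': array([-8.27492728e-04,  9.88024815e-01,  1.54292840e-01, -1.37969319e-05]), 'wrist_force': array([ 0.71724031, -0.672118  ,  0.29777848]), 'ft_torque': array([-0.03847701,  0.03595905, -0.05838064]), 'grip_force': 0.0, 'finger_gap': 0.08556560582968267} 0.0187
```

View pics/top.png

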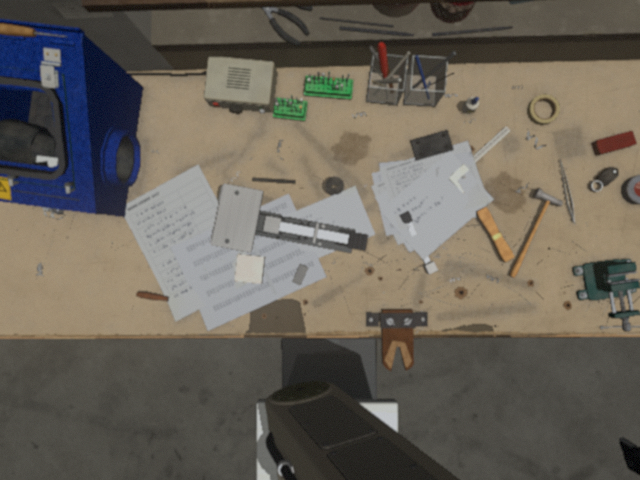

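View pics/scene.png

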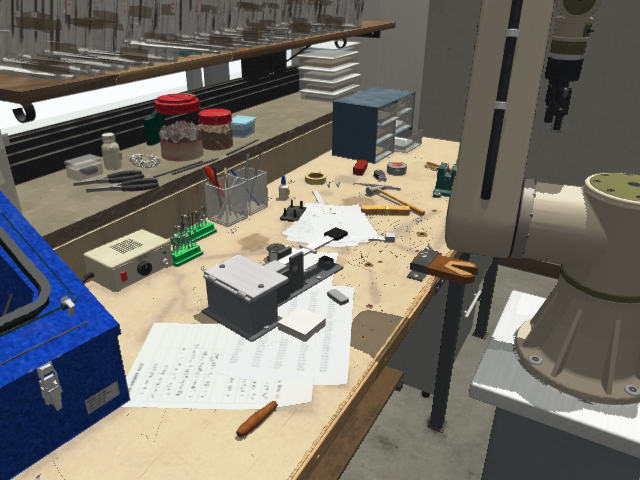

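The top view shows the scrap box at about (237,217) and the lever running right to a dark end at about (360,241). In the scene view the paddle is near (335,233). Other candidates for the lever are dark or white pieces at (405,217) and (490,145) in the top view. I'll enlarge a crop to confirm, and measure.

```bash
python3 - <<'E'
from h import *
a=np.load('pics/top.npz');b=np.load('pics/scene.npz')
A=cv2.resize(a['im'][170:280,200:450],(800,352),interpolation=cv2.INTER_CUBIC)
B=cv2.resize(b['im'][215:315,190:390],(496,248),interpolation=cv2.INTER_CUBIC)
o=np.zeros((600,800,3),np.uint8);o[:352]=A;o[352:,:496]=B
cv2.imwrite('pics/crop1.png',o[:,:,::-1])
P=a['P']
for v in range(208,256,4): print(v,[f"{P[v,u,2]*1000:.0f}" for u in range(208,376,6)])
for n,pts in (('top',[(237,217),(360,241),(405,217)]),('scene',[(335,233),(324,262),(245,285)])):
    Q=a['P'] if n=='top' else b['P']
    for u,v in pts: print(n,u,v,Q[v,u].round(4))
E
```

```text
208 ['-1', '-1', '83', '86', '86', '88', '84', '85', '85', '0', '-2', '2', '-0', '-2', '-1', '-3', '-2', '-1', '6', '2', '-2', '2', '2', '1', '0', '-0', '-2', '-2']
212 ['1', '3', '86', '87', '88', '89', '87', '88', '87', '69', '74', '0', '2', '-1', '2', '-1', '-1', '3', '0', '1', '-0', '2', '-2', '1', '1', '-1', '-0', '0']
216 ['-1', '-3', '89', '86', '85', '84', '86', '89', '87', '51', '73', '50', '65', '8', '4', '1', '-3', '-1', '-1', '-2', '-2', '2', '-1', '1', '-0', '1', '0', '-1']
220 ['2', '2', '90', '87', '86', '86', '87', '84', '87', '52', '72', '71', '75', '87', '83', '86', '7', '3', '3', '-1', '5', '-3', '1', '-0', '2', '-1', '2', '-1']
224 ['-1', '80', '84', '87', '87', '87', '86', '88', '88', '54', '73', '70', '74', '75', '74', '65', '1', '5', '75', '5', '0', '2', '4', '1', '0', '-3', '-4', '1']
228 ['0', '84', '87', '89', '87', '87', '87', '88', '85', '51', '75', '69', '75', '73', '70', '75', '72', '72', '76', '7', '3', '7', '5', '4', '1', '1', '1', '1']
232 ['0', '85', '88', '89', '86', '87', '86', '85', '68', '8', '69', '76', '51', '72', '74', '73', '72', '74', '73', 
[... 391 characters left out ...]
'86', '88', '87', '89', '86', '85', '87', '2', '-0', '1', '1', '-2', '-1', '2', '0', '7', '4', '3', '5', '3', '4', '24', '5', '78', '74', '76', '0']
248 ['2', '-0', '1', '3', '87', '87', '86', '85', '0', '-1', '-2', '-3', '2', '1', '-2', '0', '-1', '-2', '2', '2', '5', '5', '4', '3', '78', '74', '78', '-2']
252 ['2', '-1', '-0', '-2', '-0', '1', '1', '88', '-0', '-4', '2', '3', '1', '2', '-2', 'nan', '1', '-1', '2', '-1', '-2', '-1', '-2', '3', '-1', '-2', '-3', '-2']
top 237 217 [0.5626 0.1833 0.0862]
top 360 241 [ 0.5096 -0.0761  0.0749]
top 405 217 [ 0.5647 -0.183   0.0036]
scene 335 233 [ 0.5081 -0.0639  0.0779]
scene 324 262 [ 0.5147 -0.0288  0.0221]
scene 245 285 [0.5388 0.2143 0.0874]
```

View pics/crop1.png

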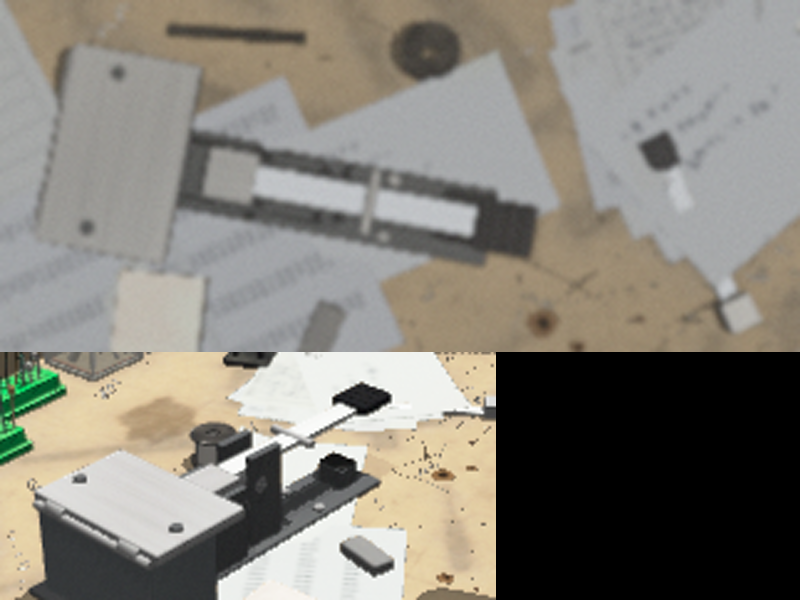

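Two levers are in view. The one on the stand has its paddle at top px (360,241). A much smaller one, black end at (405,217) and white bar, lies on the bench and papers. The one on the stand is the larger, with its paddle standing about 77 mm high, so it is the one for the job. Next I'll fit the frames.

```bash
python3 - <<'E'
from h import *
res=[]
for n in('top','scene'):
    f=np.load(f'pics/{n}.npz');P=f['P'].reshape(-1,3);im=f['im'].reshape(-1,3).astype(int)
    m=(P[:,2]>.06)&(P[:,2]<.1)&(P[:,0]>.42)&(P[:,0]<.66)&(P[:,1]>-.12)&(P[:,1]<.3)
    Q=P[m];I=im[m]
    bx=Q[(Q[:,2]>.08)&(Q[:,1]>.12)]
    print(n,'flap',cv2.minAreaRect((bx[:,:2]*1000).astype(np.float32)),bx[:,2].mean())
    pd=Q[(I.max(1)<75)&(Q[:,1]<-.04)]
    print('paddle',len(pd),cv2.minAreaRect((pd[:,:2]*1000).astype(np.float32)),np.median(pd,0),pd.min(0),pd.max(0))
    br=Q[(I.min(1)>140)&(Q[:,1]<.08)&(Q[:,1]>-.05)]
    print('bar',len(br),cv2.fitLine((br[:,:2]*1000).astype(np.float32),cv2.DIST_HUBER,0,.01,.01).ravel(),np.median(br,0))
E
```

```text
top flap ((561.428466796875, 185.9449462890625), (92.45429229736328, 133.83172607421875), 78.6988525390625) 0.08661322549516612
paddle 253 ((510.1667785644531, -69.68334197998047), (36.60647964477539, 33.748023986816406), 77.55268096923828) [ 0.50969108 -0.06963443  0.07627587] [ 0.49258951 -0.08890658  0.07131916] [ 0.52885638 -0.04853477  0.08141875]
bar 574 [2.0569308e-01 9.7861654e-01 5.2724091e+02 1.4859949e+01] [0.52744691 0.01485154 0.07275851]
scene flap ((560.8147583007812, 186.55319213867188), (94.51673889160156, 137.18711853027344), 77.66915893554688) 0.08700341239265427
paddle 166 ((508.3643798828125, -67.48331451416016), (41.03179931640625, 35.60952377319336), 77.41395568847656) [ 0.50554482 -0.06478109  0.07697742] [ 0.489031   -0.08982725  0.07084554] [ 0.52937581 -0.04679271  0.08019831]
bar 262 [2.5632653e-01 9.6659023e-01 5.2732568e+02 1.1399456e+01] [0.52430301 0.01243631 0.07368451]
```

The flap axis is at 78.3° in world. The scrap_box origin is at about (0.539, 0.079), the paddle centre about 30 mm short of home and at z 77 mm, which agrees with the text. I'll move behind the paddle end with the fingers shut.

carry_out(
  steps=[
    [[0,0,2],[3,-2.1,0],255],
    [[0,0,6],[8,-5.6,0],255],
    [[0,0,10],[13.5,-9.4,0],255],
    [[0,0,15],[19.5,-13.6,0],255],
    [[0,0,20],[25.5,-17.8,0],255],
    [[0,0,25],[31,-21.6,0],255],
    [[0,0,28],[36,-25.1,0],255],
    [[0,0,29.5],[39,-27.2,0],255],
  ],
  force=40,
)

```text
clock: 1.1
tcp_pos: [0.4629, -0.1701, 0.2311]
orientation: [0.0, 0.995, -0.103, 0.0]
wrist_force: [0.9, -0.3, -0.2]
finger_gap: -0.0
grip_force: 0.0
```

carry_out(
  steps=[
    [[0,0,0],[0.8,-1.5,1],255],
    [[0,0,0],[1.8,-3.5,3],255],
    [[0,0,0],[2.4,-4.7,5],255],
    [[0,0,0],[2.5,-4.9,7.5],255],
    [[0,0,0],[2.5,-4.9,9.5],255],
    [[0,0,0],[2.5,-4.9,10],255],
    [[0,0,0],[2.5,-4.9,10],255],
    [[0,0,0],[2.5,-4.9,10],255],
  ],
)

```text
clock: 2.1
tcp_pos: [0.497, -0.1297, 0.1321]
orientation: [0.0, 0.995, -0.103, 0.001]
wrist_force: [-0.1, 0.1, -0.2]
finger_gap: -0.0003
grip_force: 0.0
```

```bash
python3 - <<'E'
from h import *
s=env.get_state();print(s['tcp_pos'],s['clock'])
c,im,d,P=look('wrist','w1')
print(c['origin'])
Q=P.reshape(-1,3);I=im.reshape(-1,3).astype(int)
m=(Q[:,2]>.06)&(Q[:,2]<.1)
a=np.array([.205,.979]);b=np.array([.979,-.205]);o=np.array([.5388,.079])
r=(Q[:,:2]-o)*1000;y=r@a;x=r@b
for lo in range(-220,20,10):
    k=m&(y>lo)&(y<lo+10)&(abs(x)<40)
    if k.sum()>5: print(lo,k.sum(),np.percentile(x[k],[2,50,98]).round(1),np.median(Q[k,2]).round(4))
E
```

```text
[ 0.49703729 -0.12966518  0.13213133] 2.1
[ 0.56336167 -0.1441837   0.27422734]
-180 495 [-11.9   5.6  22. ] 0.0762
-170 1075 [-12.3   6.4  22.2] 0.077
-160 1064 [-12.2   5.9  22.1] 0.0771
-150 1061 [-12.2   6.1  22. ] 0.0771
-140 766 [-11.9   5.7  21.9] 0.0767
-130 577 [-5.3  4.8 14. ] 0.0731
-120 584 [-5.4  5.  13.9] 0.0731
-110 572 [-5.4  5.  13.9] 0.0731
-100 586 [-5.3  4.9 13.8] 0.0731
-90 590 [-5.4  4.7 13.7] 0.0732
-80 591 [-6.   4.5 13.6] 0.0731
-70 1297 [-17.1   5.1  25.1] 0.0745
-60 526 [-8.1  4.2 21.8] 0.0733
-50 591 [-6.   4.4 13.3] 0.0732
-40 570 [-6.   4.2 13.3] 0.0731
-30 1052 [-15.8  -1.6  23. ] 0.0724
-20 16 [-9.3 -8.9 23.2] 0.0683
```

View pics/w1.png

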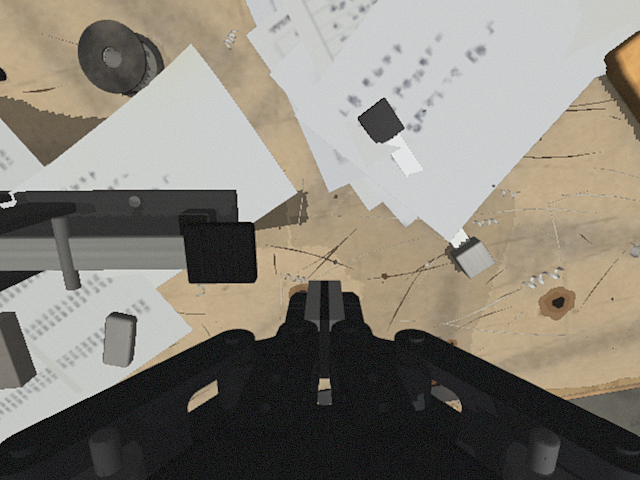

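The wrist view shows the paddle at about (221,252) and the shut fingertips at about (325,300). The paddle end lies about 35 mm ahead of the fingers, and laterally they are lined up to within 2–3 mm. I'll descend and approach.

carry_out(
  steps=[
    [[0,0,0],[0.2,0,1.5],255],
    [[0,0,0],[0.2,0,4],255],
    [[0,0,0],[0.2,0,6],255],
    [[0,0,0],[0.2,0,6.7],255],
    [[0,0,0],[0.2,-0.5,6.7],255],
    [[0,0,0],[0.2,-1.3,6.7],255],
    [[0,0,0],[0.2,-2,6.7],255],
    [[0,0,0],[0.2,-2.5,6.7],255],
  ],
)

```text
clock: 3.15
tcp_pos: [0.5041, -0.1045, 0.0648]
orientation: [0.0, 0.995, -0.102, 0.001]
wrist_force: [0.2, -0.4, -0.2]
finger_gap: -0.0002
grip_force: 0.0
```

carry_out(
  steps=[
    [[0,0,0],[0,-0.3,0],255],
    [[0,0,0],[0,-0.6,0],255],
    [[0,0,0],[0,-0.9,0],255],
    [[0,0,0],[0,-1.2,0],255],
    [[0,0,0],[0,-1.5,0],255],
    [[0,0,0],[0,-1.8,0],255],
    [[0,0,0],[0,-2.1,0],255],
    [[0,0,0],[0,-2.4,0],255],
  ],
)

```text
clock: 4.15
tcp_pos: [0.5085, -0.0814, 0.0643]
orientation: [0.0, 0.995, -0.102, 0.0]
wrist_force: [0.0, -1.4, 0.9]
finger_gap: 0.0001
grip_force: 0.9
```

```bash
cat > w.py <<'E'
from h import *
import sys
s=env.get_state()
a=np.array([.205,.979]);b=np.array([.979,-.205]);o=np.array([.5388,.079])
t=(s['tcp_pos'][:2]-o)*1000;f=s['wrist_force']
print('tcp box x,y,z',t@b,t@a,s['tcp_pos'][2]*1000,'F',f[:2]@b,f[:2]@a,f[2])
c,im,d,P=look('wrist',sys.argv[1])
Q=P.reshape(-1,3);m=(Q[:,2]>.06)&(Q[:,2]<.1)
r=(Q[:,:2]-o)*1000;y=r@a;x=r@b
for lo in range(-190,20,10):
    k=m&(y>lo)&(y<lo+10)&(abs(x)<40)
    if k.sum()>5: print(lo,k.sum(),np.percentile(x[k],[2,50,98]).round(1),np.median(Q[k,2]).round(4))
E
python3 w.py w2
```

```text
tcp box x,y,z 3.229937628562856 -163.2071200566203 64.28138160142541 F 0.3310886108530756 -1.360880108073893 0.9217624877359386
-180 555 [ 9.8 10.5 14.6] 0.084
-170 1041 [13.8 14.5 15. ] 0.0868
-160 834 [ 9.8 10.7 19.5] 0.083
-150 1698 [-5.  11.5 22.2] 0.0766
-140 1797 [-5.8 10.4 22.1] 0.0766
-130 1749 [-3.2 11.2 22.1] 0.0767
-120 1625 [-7.8  9.3 22. ] 0.0766
-110 1159 [-5.5  5.3 14. ] 0.0727
-100 1210 [-5.4  5.3 14. ] 0.0727
-90 1210 [-5.3  5.4 13.9] 0.0728
-80 1202 [-5.3  5.3 13.9] 0.0728
-70 1175 [-5.3  5.2 13.8] 0.0729
-60 1203 [-5.6  4.9 13.7] 0.073
-50 2557 [-16.9   5.5  25.1] 0.0736
-40 840 [-16.2   2.1  25.3] 0.0746
-30 238 [-16.1 -12.6  22.1] 0.0688
```

carry_out(
  steps=[
    [[0,0,0],[0.05,-0.2,0],255],
    [[0,0,0],[0.1,-0.4,0],255],
    [[0,0,0],[0.1,-0.6,0],255],
    [[0,0,0],[0.1,-0.8,0],255],
    [[0,0,0],[0.1,-1.0,0],255],
    [[0,0,0],[0.1,-1.1,0],255],
    [[0,0,0],[0.1,-1.2,0],255],
    [[0,0,0],[0.1,-1.3,0],255],
  ],
)

```text
clock: 5.2
tcp_pos: [0.5115, -0.0731, 0.0645]
orientation: [0.005, 0.995, -0.104, -0.001]
wrist_force: [-4.3, -18.5, 1.5]
finger_gap: -0.0002
grip_force: 9.2
```

```bash
python3 w.py w3|head -1
```

```text
tcp box x,y,z 4.417305713428654 -154.51875832865503 64.4619543751204 F -0.3759840809058972 -19.02298538434667 1.4731075673851253
```

```bash
python3 - <<'E'
from h import *
c,im,d,P=look('scene','s3')
w=np.load('pics/w3.npz')['im']
o=np.zeros((600,800,3),np.uint8)
o[:300]=cv2.resize(im[215:300,200:390],(800,300),interpolation=cv2.INTER_CUBIC)
o[300:,:500]=cv2.resize(w[150:390,0:400],(500,300))
cv2.imwrite('pics/c3.png',o[:,:,::-1])
E
```

```text
(no output)
```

View pics/c3.png

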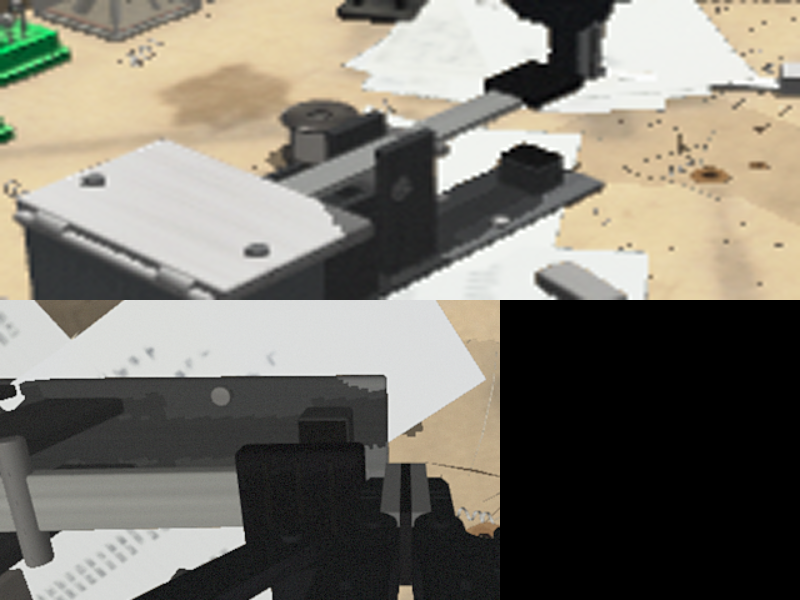

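The scene crop shows the cross pin stub at about (440,148), right against the cheek edge at 437. The push force has also risen to 19 N, so the lever looks blocked. A quick numeric check of the pin against the cheek:

```bash
python3 - <<'E'
from h import *
a=np.array([.205,.979]);b=np.array([.979,-.205]);o=np.array([.5388,.079])
for n in('w3','s3','w2','scene'):
    Q=np.load(f'pics/{n}.npz')['P'].reshape(-1,3);r=(Q[:,:2]-o)*1000;y=r@a;x=r@b;z=Q[:,2]*1000
    k=(z>79)&(z<95)&(y>-60)&(y<20)&(abs(x-3)<35)
    p=(z>62)&(z<79)&(y>-90)&(y<-15)&(((x>14.5)&(x<35))|((x>-30)&(x<-9)))
    e=(z>72)&(z<80)&(abs(x-4)<16)&(y<-90)&(y>-180)
    print(n,'cheek',k.sum(),np.percentile(y[k],[2,10,50,90,98]).round(1) if k.any() else '', 'pin',p.sum(),np.percentile(y[p],[2,10,50,90,98]).round(1) if p.any() else '')
    # toe/flap gap, bar->paddle step
    kk=(z>70)&(z<80)&(abs(x-4)<22)&(abs(x-4)>12)&(y>-170)&(y<-80)
    print('  paddle wings y',np.percentile(y[kk],[1,50,99]).round(1))
E
```

```text
w3 cheek 111 [-28.6 -28.4 -27.8 -27.  -26.6] pin 1650 [-85.5 -36.  -33.6 -27.5 -23.5]
  paddle wings y [-142.2 -123.1 -103.3]
s3 cheek 158 [-26.6 -23.4  -7.8   6.4   8. ] pin 54 [-56.4 -34.  -25.5 -16.8 -15.3]
  paddle wings y [-160.2 -120.6  -99.8]
w2 cheek 0  pin 1430 [-44.1 -43.6 -41.6 -27.9 -26.9]
  paddle wings y [-150.3 -130.9 -111.6]
scene cheek 159 [-26.3 -23.1  -7.    6.9   8.2] pin 78 [-65.1 -61.6 -43.2 -17.9 -15.7]
  paddle wings y [-169.5 -144.4  -83. ]
```

The pin touches the cheek: pin front at about -29, cheek face at -28.6 (wrist frame). The paddle spans -142 to -103, which is the home position. Now I'll back off, rise and go over the paddle.

carry_out(
  steps=[
    [[0,0,0],[0,0.8,0],255],
    [[0,0,0],[0,2.2,0],255],
    [[0,0,0],[0,2.4,-1.5],255],
    [[0,0,0],[0,2.4,-3.8],255],
    [[0,0,0],[0,1.5,-4.2],255],
    [[0,0,0],[0,-1,-4.2],255],
    [[0,0,0],[0,-2.4,-4.2],255],
    [[0,0,0],[0,-2.6,-4.2],255],
  ],
)

```text
clock: 6.3
tcp_pos: [0.5173, -0.0424, 0.106]
orientation: [0.0, 0.995, -0.101, -0.0]
wrist_force: [-0.2, -0.5, 0.8]
finger_gap: 0.0
grip_force: 0.0
```

```bash
python3 w.py w4; python3 - <<'E'
from h import *
c,im,d,P=look('scene','s4')
w=np.load('pics/w4.npz')['im']
o=np.zeros((600,800,3),np.uint8)
o[:300]=cv2.resize(im[215:300,200:390],(800,300),interpolation=cv2.INTER_CUBIC)
o[300:,:500]=cv2.resize(w[150:390,0:400],(500,300))
cv2.imwrite('pics/c4.png',o[:,:,::-1])
E
```

```text
tcp box x,y,z 3.788537328684732 -123.22229153902177 105.99741369500668 F -0.0549705405493129 -0.5092616275895023 0.7610194964161144
-150 293 [-7.4  8.7 22.7] 0.0769
-140 1039 [-3.5 11.4 23. ] 0.0774
-130 867 [ 2.2 13.6 22.9] 0.0774
-120 1019 [-3.2 12.1 22.8] 0.0774
-110 1051 [-9.8  7.8 22.6] 0.077
-100 756 [-4.6  5.8 14.6] 0.0734
-90 734 [-4.7  5.5 14.4] 0.0734
-80 731 [-4.7  5.4 14.3] 0.0734
-70 737 [-4.9  5.4 14.2] 0.0734
-60 760 [-5.2  5.2 14. ] 0.0734
-50 752 [-5.4  5.  14. ] 0.0734
-40 1521 [-16.9   5.4  25.6] 0.0746
-30 1945 [-15.4   4.5  23.3] 0.0762
-20 1776 [-15.2   3.1  23.3] 0.0763
-10 1797 [-15.5   2.9  23.2] 0.076
0 1286 [-15.3   2.8  23.1] 0.074
10 783 [-6.5  4.5 28.5] 0.0732
```

View pics/c4.png

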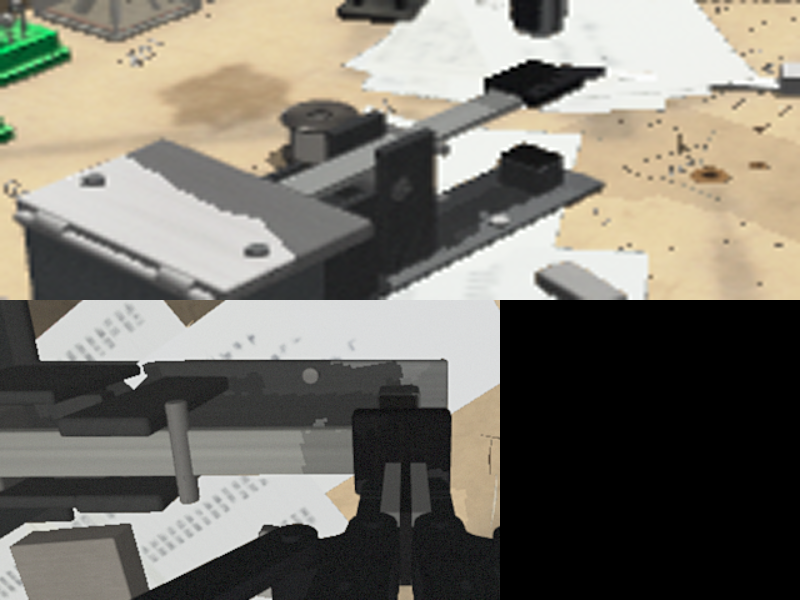

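The pin still rests on the cheeks (scene crop, about (443,150)), and the fingertips are centred over the paddle, at about (405,480) in the lower crop. Pressing down along the arc now.

carry_out(
  steps=[
    [[0,0,0],[0.05,0,1],255],
    [[0,0,0],[0.1,0,2.2],255],
    [[0,0,0],[0.1,0,2.8],255],
    [[0,0,0],[0.1,-0.05,3.2],255],
    [[0,0,0],[0.1,-0.12,3.7],255],
    [[0,0,0],[0.1,-0.2,4.2],255],
    [[0,0,0],[0.1,-0.3,4.7],255],
    [[0,0,0],[0.1,-0.4,5.2],255],
  ],
)

```text
clock: 7.4
tcp_pos: [0.5197, -0.0402, 0.0543]
orientation: [0.0, 0.995, -0.102, 0.001]
wrist_force: [-1.4, -4.9, 4.7]
finger_gap: 0.0
grip_force: 2.6
```

carry_out(
  steps=[
    [[0,0,0],[0,-0.1,0.4],255],
    [[0,0,0],[0,-0.2,0.8],255],
    [[0,0,0],[0,-0.3,1.1],255],
    [[0,0,0],[0,-0.35,1.3],255],
    [[0,0,0],[0,-0.4,1.5],255],
    [[0,0,0],[0,-0.4,1.6],255],
    [[0,0,0],[0,-0.4,1.7],255],
    [[0,0,0],[0,-0.4,1.7],255],
  ],
)

```text
clock: 8.4
tcp_pos: [0.5202, -0.0366, 0.0412]
orientation: [0.001, 0.995, -0.102, 0.001]
wrist_force: [-12.6, -5.3, 37.4]
finger_gap: 0.0003
grip_force: 18.5
```

```bash
python3 w.py w5; python3 - <<'E'
from h import *
c,im,d,P=look('scene','s5')
w=np.load('pics/w5.npz')['im']
o=np.zeros((600,800,3),np.uint8)
o[:300]=cv2.resize(im[215:300,200:390],(800,300),interpolation=cv2.INTER_CUBIC)
o[300:,:500]=cv2.resize(w[150:390,0:400],(500,300))
cv2.imwrite('pics/c5.png',o[:,:,::-1])
a=np.array([.205,.979]);b=np.array([.979,-.205]);oo=np.array([.5388,.079])
Q=P.reshape(-1,3);r=(Q[:,:2]-oo)*1000;y=r@a;x=r@b
k=(y>75)&(y<145)&(abs(x)<50)&(Q[:,2]>.08)
print('flap angle',-np.polyfit(y[k],Q[k,2]*1000,1)[0])
E
```

```text
tcp box x,y,z 5.446609823205282 -116.99059590941955 41.20520458204961 F -11.22168769597444 -7.757148954255685 37.37705812258994
-160 690 [-2.8 -1.2 18.2] 0.097
-150 2226 [-2.3 13.1 19.2] 0.097
-140 970 [ 9.3 13.5 18.1] 0.0923
-130 2008 [-2.1 17.2 19.2] 0.0884
-120 2517 [-4.2 16.2 18.6] 0.079
-110 1068 [12.  17.4 19.2] 0.0882
-100 2011 [-1.6 13.1 19.2] 0.0965
-90 1462 [-2.8  6.  18.2] 0.0964
-80 54 [-3.1 17.1 17.8] 0.0987
-50 640 [-4.8  4.5 13.8] 0.0607
-40 3255 [-16.3   5.7  25.9] 0.0651
-30 6281 [-15.    4.9  23.4] 0.0735
-20 3475 [-14.5  -2.9  23.4] 0.071
-10 1234 [-9.6 -1.9 23.3] 0.072
flap angle 0.3021747316986686
```

View pics/c5.png

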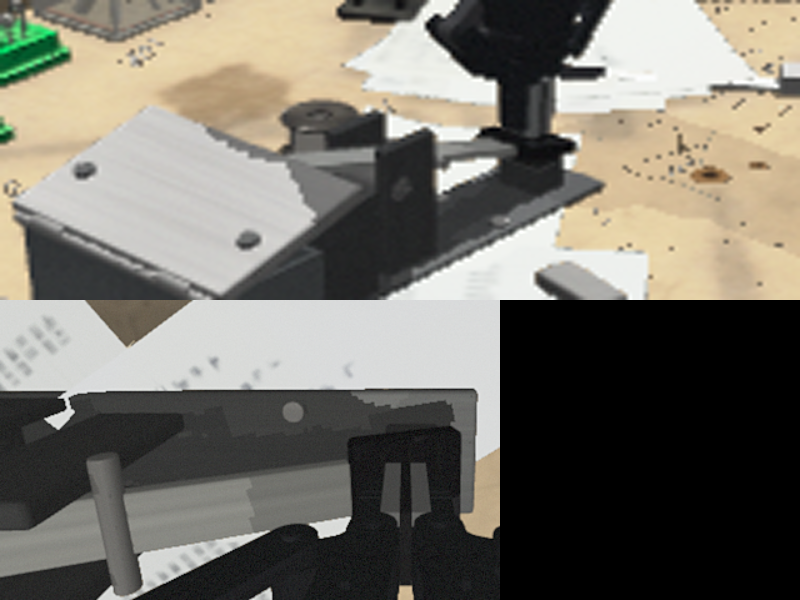

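The flap slope of 0.302 gives an angle of 0.293 rad. The paddle is down on the stop block, the flap is raised, and the pin is at the cheeks. I'll ease the 37 N press slightly, then hold.

carry_out(
  steps=[
    [[0,0,0],[-0.03,0,-0.03],255],
    [[0,0,0],[-0.05,0,-0.06],255],
    [[0,0,0],[-0.1,0,-0.1],255],
    [[0,0,0],[-0.1,0,-0.1],255],
    [[0,0,0],[-0.1,0,-0.1],255],
    [[0,0,0],[-0.1,0,-0.1],255],
    [[0,0,0],[-0.1,0,-0.1],255],
    [[0,0,0],[-0.1,0,-0.1],255],
  ],
)

```text
clock: 9.5
tcp_pos: [0.52, -0.0366, 0.0414]
orientation: [0.001, 0.995, -0.103, 0.002]
wrist_force: [-8.1, -5.6, 28.6]
finger_gap: 0.0
grip_force: 14.2
```

```bash
python3 - <<'E'
from h import *
c,im,d,P=look('scene','s6')
a=np.array([.205,.979]);b=np.array([.979,-.205]);oo=np.array([.5388,.079])
Q=P.reshape(-1,3);r=(Q[:,:2]-oo)*1000;y=r@a;x=r@b
k=(y>75)&(y<145)&(abs(x)<50)&(Q[:,2]>.08)
t=np.arctan(-np.polyfit(y[k],Q[k,2]*1000,1)[0]);s=env.get_state()
print('flap angle',t,s['wrist_force'],s['tcp_pos'])
if t>.28 and s['wrist_force'][2]>12: print(env.hand_in())
E
```

```text
flap angle 0.2932484260248482 [-8.45892223 -5.81992455 27.63213387] [ 0.52000645 -0.0366309   0.04143891]
the job is handed in; nothing more can be done
None
```

I handed the job in with the lever pushed fully home and the paddle held down on its stop block at about 28 N, the flap measured open at about 0.293 rad; no verdict came back.

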